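# Fit the cone cutter into the model trimmer's spindle

### The job

Get the dental model trimmer ready for hollowing out plaster arches: take the arbor with the gold cone cutter (blue ring) from the rack and fit it in the trimmer's upright spindle. Lower its tapered shank into the spindle, turn it under light pressure until its slot drops over the two drive dogs, then press it straight down until it clicks fully home, never forcing it with more than 45 N, and let go. Leave the other cutters and everything else on the bench where they are.

Things in the scene. Friction and masses are not known exactly. Their poses are not given: they have to be found in the camera images.
- trimmer: Trimmer for plaster arches: a blue box fixed to the bench, 250 (its x) x 230 x 125 mm high to the deck. Origin on the spindle axis at table height; x to its rear, z up. In the middle of the deck the steel spindle nose stands up 25 mm. Four bare steel pillars, 14 mm thick, 75 mm high above the deck, at +-108 mm in x, +-98 mm in y (work plate lifted off).
- nose (a point): Point on the spindle axis at the flat top face of the nose (50 mm wide), 150 mm above the table. Axes of the trimmer's housing: they do not turn with the spindle. A tapered bore open to the top, 24.6 mm wide at the face, narrowing 7 in 24 like the shank. The spindle drags with about 0.15 N m: it stands still while a collar slides lightly on its dogs, and turns along once they drive.
- dog_tops (a point): Point on the spindle axis 8 mm above the nose, level with the tops of the two dark drive dogs that stand on the nose face opposite one another, each 8.5 mm wide, 8 mm high, 14.5 to 23.5 mm from the axis. Axes as for nose. The dogs' angle is not measured: the line through both lies anywhere within 60 degrees either way of this x axis.
- cone_arbor_grip (a point): The arbor to fit: steel, about 420 g, upright in one of the rack's holes, gold cone cutter on top, blue ring. The point is the middle of its round knurled grip (30 mm thick, 38 mm tall), on its axis; z up along it. The cutter ends 38 mm above the point. The stud's end is 91 mm below it: lift by more than 56 mm to clear the rack. Fully home: this point 36 mm above nose.
- cone_arbor_collar (a point): Point on the cone arbor's axis at the underside of its drive collar (46 mm wide, 13 mm thick), 36 mm below the grip point, resting on the rack. One slot, 10 mm wide and 9 mm deep, is cut right across the underside along this x axis: it has to go over both dogs, either way round. Below hangs the tapered shank, 40 mm long, 24 mm thick at the collar, 12 mm at its end.
- cone_arbor_stud (a point): Lower end of the stud under the shank, 55 mm below the collar's underside. With slot off the dogs the collar rests on them, 8 mm above the nose. With slot over them the arbor sinks until spring balls in the spindle stop the stud, collar 3 to 7 mm up; pressing with 8 to 15 N takes it past them and it snaps (itself adding 10 to 20 N on the nose) down flat on the nose face, where it stays by itself.
- rack: White plastic rack, 75 mm (x) by 265 mm (y) by 72 mm high, fixed to the bench. Origin at the centre of its underside. Three holes of 26.5 mm in its top, at -85, 0 and 85 mm in its y, hold the three arbors.
- ball_arbor_grip (a point): Another arbor in the rack, of the same shape but with a steel ball cutter and a red ring; same point and axes as for the cone arbor. Leave it.
- wheel_arbor_grip (a point): Another arbor in the rack, of the same shape but with a pink grinding wheel, 24 mm wide, and a yellow ring; same point and axes. Leave it.
- model_a: Cream plaster tooth arch lying on the table, about 60 mm wide, 26 mm high. Origin under it. Leave it.
- model_b: Pink plaster tooth arch lying on the table, about 60 mm wide, 26 mm high. Origin under it. Leave it.
- spanner: Steel open-ended spanner, 150 mm long, lying on the table in front of the rack. Leave it.
- dust_brush: Blue-handled dust brush, 170 mm long, lying on the table in front of the rack. Leave it.
- mix_bowl: Turquoise mixing bowl, 110 mm wide, 60 mm high, behind the rack. Leave it.
- oil_jar: Amber jar with black cap, 48 mm wide, 70 mm high, behind the trimmer. Leave it.
- cone_arbor: The whole cone arbor; origin on its axis at the underside of the collar.

How it is judged:
By the outcome, as a careful person would: the job done as asked, in the order asked, and still so for the second after the job is handed in, with the robot touching nothing.
It also fails if it takes over 64 s, if anything falls off the work surface, if the arm or the gripper's body presses on something with over 40 N, if the wrist force passes 120 N, or if a joint passes its speed limit or range.

### The arm

A 6-joint arm with a two-finger parallel gripper is mounted at the origin on the work surface. World frame = base frame: x ahead of the robot, y to its left, z up, the work surface at z = 0. Lengths are in mm, angles in rad, forces in N, time in s.
With the tool pointing down it reaches from about 300 to 750 mm from the base axis. Payload 8.5 kg.
Tool frame: the origin (TCP) lies between the finger pads; the fingertips stand 19 mm ahead of it and the grasp point (between the pads) is the TCP (r.tips_ahead is the distance from the TCP to the fingertips, in mm); z points along the fingers, y is the direction in which the jaws open and shut (so a half turn about z gives the same grasp; the last joint's range is limited). The gripper opens to 85 mm and grips with 20 to 120 N. Pads are 22 mm wide; open, the fingers measure 114 mm over their backs; the gripper's body (76 mm by 85 mm) begins 54 mm behind the grasp point. The pads swing forward as they close: fully open they stand 13 mm farther back than shut.
Start: joints at [1.001, 0.381, 1.297, -0, 1.464, -0.215], TCP at [191.062, 515.728, 250.322] pointing down, gripper open.
Joint ranges: [-3.11, 3.11], [-0.89, 2.33], [0.22, 2.48], [-1.42, 4.56], [0.17, 2.85], [-2.88, 2.88]. Speed limits (rad/s): [2.39, 2.39, 3.14, 3.14, 3.14, 3.14].

### API

Orientations are given as a unit quaternion [x, y, z, w].
In Python, from cell import r, vision gives the robot as it stands.
- The arm moves only by the tool drive_tool, never from a script. Its argument "rows" is a list that holds one entry, the list of rows, each a list of 7 numbers: the shift along the world's x, y, z in mm, then the turn, a rotation vector about the world's x, y, z in rad, then the opening, from 0 (shut) to 1 (fully open). In form: [[[dx, dy, dz, wx, wy, wz, gripper], ...]]. A call has 1 to 20 rows; each row is the pose to reach, as a shift and turn from the pose commanded when the call began; what a row does not reach only later rows make up. A row lasts 1/12 s, in which the tool goes at most 41.7 mm and 7.16 degrees, less where a joint would pass 70% of its speed; a pose out of reach is approached as far as the arm can. A call with a gripper value outside its range is refused whole. The fingers move at their own pace and stop on an object; "squeeze" is the grip in N (left out, the last holds). Time passes only in rows, so rows that repeat a pose let the fingers close. It gives the time, the measured TCP pose, the force and the opening at its end, in the units of the state.
- r.state(): the state, without advancing time (a new reading comes with each control period).
- vision.camera(name): name is "scene" or "top" or "wrist"; returns (picture, depth): 480x640x3 uint8, red, green, blue; 480x640 float32, mm along the optical axis (not along the pixel's ray), 0 where there is no reading.
- vision.camera_params(name): a dict with "camera_matrix" (3x3 intrinsics, pixels), "camera_from_world" (4x4, takes a point from world to camera coordinates); the wrist camera has in their place "tool_from_camera" (4x4, takes a point from camera to tool coordinates, whose origin is the TCP and whose axes are the flange's). Camera axes: x right, y down, z forward; pixel columns grow to the right and rows downward; lengths in mm; the calibration is good to about 2 mm. A picture is of the moment at which its call begins: read the wrist's pose just before it. camera_params takes no time and is no camera call.
- r.job_done(): hands the job in, once; it reports no verdict.
The state is a dict: "t": time; "joints": joint angles; "qvel": joint speeds; "joint_efforts": joint torques, N m; "position": TCP position; "ee_rot": TCP orientation; "contact_force": force on the tool from outside, world axes, zero at the start; "torque": the same for the moment, N m; "width": finger opening in mm.
Only numpy, scipy, OpenCV 4.12 (cv2) and the standard library are available. Lean on these libraries where they do the work, as an engineer would, in place of code of your own. Each camera call takes 0.05 s, during which the arm holds its last target.

## Working session

There is one attempt and no reset: what is moved stays moved. The work goes in short steps, Python scripts to look and compute and a tool call to move; the robot and the scene stay as the last step left them, time stands still between calls to the robot, and variables do not carry over. Pictures are saved under pics/ and viewed, and the job is handed in when it is done.

Besides the shell and the picture viewer there is one more tool, called after ">>>" as name(argument=value, ...) on one line, values as JSON. drive_tool: Moves the arm, as the interface text tells. Its arguments: {"type":"object","properties":{"rows":{"type":"array"},"squeeze":{"type":"number"}},"required":["rows"]}

```bash
ls; mkdir -p pics; python3 - <<'E'
from cell import r, vision
import cv2, numpy as np
print(r.state())
for n in ("scene","top","wrist"):
    p,d=vision.camera(n); cv2.imwrite(f"pics/{n}0.png",p[:,:,::-1]); np.save(f"{n}0.npy",d); np.save(f"{n}0p.npy",p)
    print(n,vision.camera_params(n))
E
```

```text
pics
{'t': 0.0, 'joints': array([ 1.00071996e+00,  3.81227767e-01,  1.29829563e+00,  1.48819307e-05,
        1.46360032e+00, -2.15308527e-01]), 'qvel': array([-0.00096288,  0.0007994 ,  0.00035212, -0.00111926, -0.00132786,
       -0.0011701 ]), 'joint_efforts': array([ 1.42944595e-03, -4.48463702e+01, -2.31279570e+01, -1.28548995e-04,
        4.72577070e-03, -9.60919834e-06]), 'position': array([190.90632778, 515.51189742, 249.68294294]), 'ee_rot': array([ 1.76455888e-01,  9.84308251e-01, -7.04428679e-04, -2.99785566e-04]), 'contact_force': array([-0.71636155,  0.33916064,  0.42619022]), 'torque': array([-0.02174761,  0.00942184,  0.01087148]), 'width': 85.43231120952697}
scene {'camera_matrix': array([[509.74643873,   0.        , 319.26278702],
       [  0.        , 509.74643873, 244.85751409],
       [  0.        ,   0.        ,   1.        ]]), 'camera_from_world': array([[-2.54443273e-01,  9.67058285e-01,  7.54280538e-03,
         1.96529499e+02],
       [ 6.72372804e-01,  1.82503636e-01, -7.17361300e-01,
        -2.91273772e+02],
       [-6.95106778e-01, -1.77456180e-01, -6.966
[... 504 characters left out ...]
0655645e-01, -1.36589779e-02, -9.83451560e-01,
         1.13468775e+03],
       [ 0.00000000e+00,  0.00000000e+00,  0.00000000e+00,
         1.00000000e+00]])}
wrist {'camera_matrix': array([[331.46831954,   0.        , 315.69618301],
       [  0.        , 331.46831954, 248.99706042],
       [  0.        ,   0.        ,   1.        ]]), 'tool_from_camera': array([[ 1.39962620e-04, -9.63380646e-01, -2.68137487e-01,
         6.81657948e+01],
       [ 9.99999952e-01,  6.10952190e-05,  3.02474163e-04,
         3.83076655e-01],
       [-2.75015836e-04, -2.68137516e-01,  9.63380608e-01,
        -1.24280877e+02],
       [ 0.00000000e+00,  0.00000000e+00,  0.00000000e+00,
         1.00000000e+00]])}
```

View pics/scene0.png

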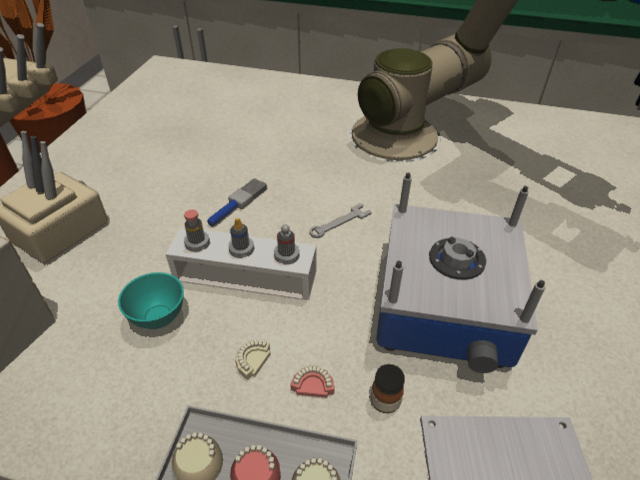

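View pics/top0.png

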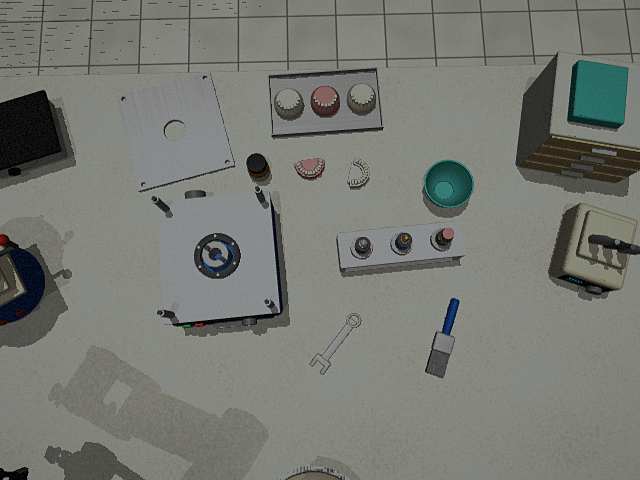

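View pics/wrist0.png

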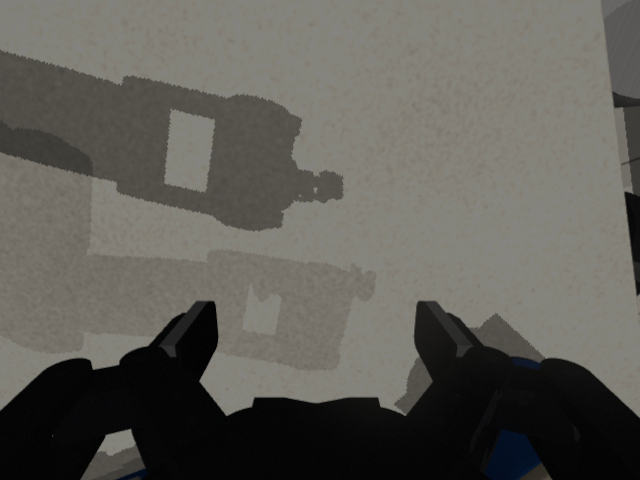

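The middle arbor (scene 239,235; top 403,240) has the gold cone and blue ring. The trimmer nose is at about (217,255) in top. I'll zoom in and measure.

```bash
cat > h.py <<'E'
from cell import r, vision
import cv2, numpy as np
def ray(n,u,v,P=None):
    P=P or vision.camera_params(n); T=np.linalg.inv(P["camera_from_world"]); K=P["camera_matrix"]
    d=T[:3,:3]@np.linalg.inv(K)@np.array([u,v,1.]); return T[:3,3],d
def onplane(n,u,v,z):
    o,d=ray(n,u,v); return o+d*(z-o[2])/d[2]
def proj(n,p):
    P=vision.camera_params(n); c=P["camera_from_world"]@np.append(p,1); q=P["camera_matrix"]@c[:3]; return q[:2]/q[2]
def tri(n1,a,n2,b):
    o1,d1=ray(n1,*a);o2,d2=ray(n2,*b);d1/=np.linalg.norm(d1);d2/=np.linalg.norm(d2)
    s=np.linalg.lstsq(np.c_[d1,-d2],o2-o1,rcond=None)[0]; p,q=o1+s[0]*d1,o2+s[1]*d2
    return (p+q)/2,np.linalg.norm(p-q)
def wristT():
    from scipy.spatial.transform import Rotation as R
    s=r.state(); T=np.eye(4); T[:3,:3]=R.from_quat(s["ee_rot"]).as_matrix(); T[:3,3]=s["position"]
    return T@vision.camera_params("wrist")["tool_from_camera"]
def wplane(T,u,v,z):
    K=vision.camera_params("wrist")["camera_matrix"]; d=T[:3,:3]@np.linalg.inv(K)@np.array([u,v,1.]); o=T[:3,3]
    return o+d*(z-o[2])/d[2]
def crop(img,x0,y0,w,h,k,name):
    c=cv2.resize(img[y0:y0+h,x0:x0+w],None,fx=k,fy=k,interpolation=cv2.INTER_CUBIC); cv2.imwrite(name,c[:,:,::-1])
E
python3 - <<'E'
from h import *
print(r.tips_ahead)
s=np.load("scene0p.npy");t=np.load("top0p.npy")
a=cv2.resize(t[205:305,165:270],None,fx=4,fy=4,interpolation=cv2.INTER_CUBIC)
b=cv2.resize(t[215:275,335:470],None,fx=4,fy=4,interpolation=cv2.INTER_CUBIC)
out=np.zeros((410+250,0,3))
cv2.imwrite("pics/tz1.png",a[:,:,::-1]);cv2.imwrite("pics/tz2.png",b[:,:,::-1])
crop(s,160,200,170,100,4,"pics/sz1.png");crop(s,415,220,90,70,7,"pics/sz2.png")
for n,im,roi in(("scene",s,(220,210,40,50)),("top",t,(380,220,40,50))):
    x,y,w,h=roi; hsv=cv2.cvtColor(im[y:y+h,x:x+w],cv2.COLOR_RGB2HSV)
    for nm,lo,hi in(("gold",(10,120,60),(30,255,255)),("blue",(105,100,40),(130,255,255))):
        m=cv2.inRange(hsv,lo,hi); ys,xs=np.nonzero(m); print(n,nm,len(xs),xs.mean()+x if len(xs) else 0,ys.mean()+y if len(xs) else 0)
E
```

```text
19.0
scene gold 63 237.63492063492063 223.6984126984127
scene blue 85 228.14117647058822 219.57647058823528
top gold 28 404.57142857142856 238.64285714285714
top blue 23 401.8695652173913 241.69565217391303
```

View pics/tz1.png

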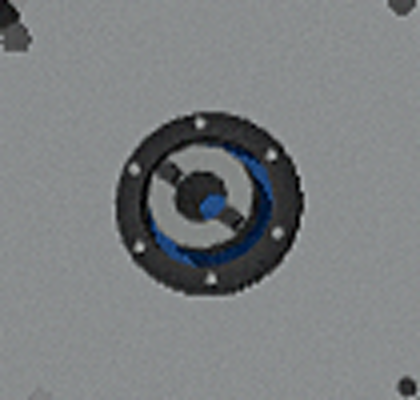

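View pics/tz2.png

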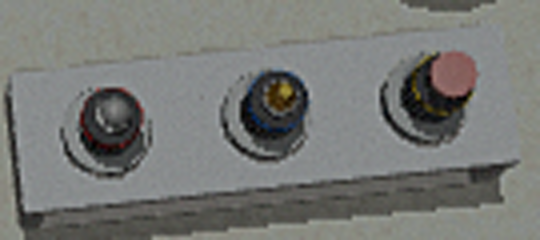

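View pics/sz1.png

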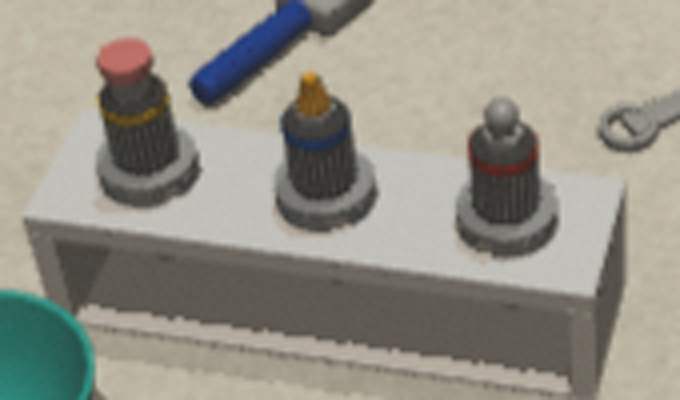

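View pics/sz2.png

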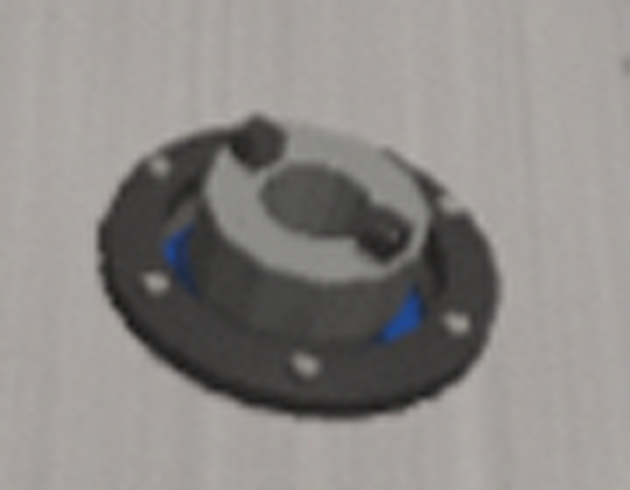

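```bash
python3 - <<'E'
from h import *
# cone tip top / scene
T=lambda x,y:(335+x/4,215+y/4); S=lambda x,y:(160+x/4,200+y/4)
print("tip",tri("top",T(284,94),"scene",S(309,77)))
# collar top ellipse centre: top (265,120) ; z=72+13
print("collar top", onplane("top",*T(264,119),85), onplane("scene",*S(325,186),85))
# rack corners at z=72
c=[T(12,75),T(505,28),T(517,162),T(24,212)]
q=[onplane("top",*p,72)[:2] for p in c]; print(np.round(q,1)); print([np.linalg.norm(q[i]-q[(i+1)%4]).round(1) for i in range(4)], np.mean(q,0))
d=q[0]-q[1]; d2=q[3]-q[2];print("rack y ang",np.degrees(np.arctan2(d[1],d[0])),np.degrees(np.arctan2(d2[1],d2[0])))
# nose
Z=lambda x,y:(165+x/4,205+y/4); Y=lambda x,y:(415+x/7,220+y/7)
d1,d2=Z(168,170),Z(236,218); e1,e2=Y(258,140),Y(384,232)
for n,a,b in(("top",d1,d2),("scene",e1,e2)):
    A,B=onplane(n,*a,158),onplane(n,*b,158); print(n,A,B,(A+B)/2,np.linalg.norm(A-B),np.degrees(np.arctan2(*(A-B)[1::-1])))
print("bore", onplane("top",*Z(201,195),150), onplane("scene",*Y(316,201),150))
E
python3 - <<'E'
import cv2,numpy as np
from h import *
t=np.load("top0p.npy"); crop(t,190,230,55,50,12,"pics/tz3.png")
E
```

```text
tip (array([ 572.9597376 , -201.32757962,  142.02064778]), np.float64(0.4830215762144101))
collar top [ 570.51979087 -199.04333811   85.        ] [ 581.72908556 -196.80273077   85.        ]
[[ 600.2  -68.4]
 [ 618.6 -332.4]
 [ 546.1 -333.5]
 [ 526.7  -72.3]]
[np.float64(264.7), np.float64(72.5), np.float64(261.9), np.float64(73.6)] [ 572.89230501 -201.64727767]
rack y ang 93.99329360874918 94.24675500181058
top [562.61923868 191.15477038 158.        ] [538.01943094 157.93431003 158.        ] [550.31933481 174.5445402  158.        ] 41.337023683661 53.47998881481931
scene [545.70032823 163.1068473  158.        ] [568.97936216 193.07043939 158.        ] [557.33984519 178.08864335 158.        ] 37.94377777396214 -127.84401461715443
bore [551.16052268 176.51847003 150.        ] [554.1197915  178.51962749 150.        ]
```

View pics/tz3.png

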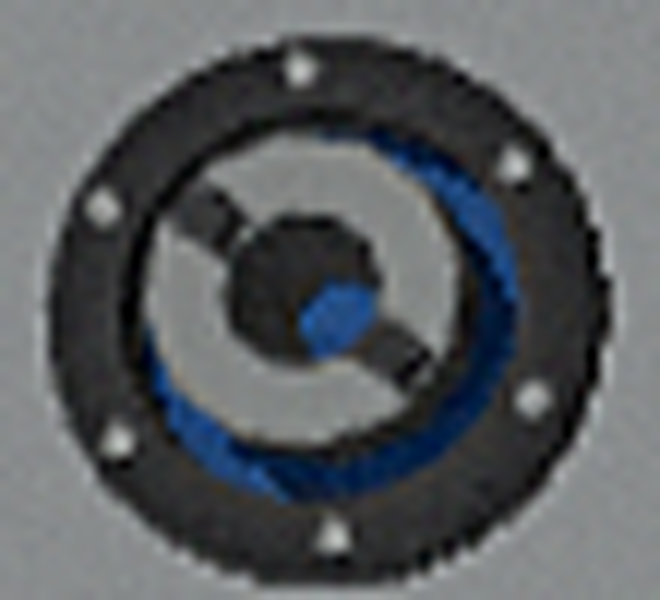

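>>> drive_tool(rows=[[[10, -10, 10, 0, 0, 0, 1], [35, -33, 15, 0, 0, 0, 1], [63, -59, 15, 0, 0, 0, 1], [91, -85, 15, 0, 0, 0, 1], [119, -111, 15, 0, 0, 0, 1], [147, -137, 15, 0, 0, 0, 1], [175, -163, 15, 0, 0, 0, 1], [203, -190, 15, 0, 0, 0, 1], [231, -216, 15, 0, 0, 0, 1], [259, -242, 15, 0, 0, 0, 1], [287, -269, 15, 0, 0, 0, 1], [315, -295, 15, 0, 0, 0, 1], [340, -318, 12, 0, 0, 0, 1], [355, -332, 12, 0, 0, 0, 1], [361, -338, 12, 0, 0, 0, 1], [361, -338, 12, 0, 0, 0, 1], [361, -338, 12, 0, 0, 0, 1]]])

```text
t: 1.57
position: [551.5, 178.2, 262.2]
ee_rot: [0.176, 0.984, 0.0, -0.0]
contact_force: [-0.7, 0.3, 0.0]
width: 85.4
```

```bash
python3 - <<'E'
from h import *
T=wristT(); p,d=vision.camera("wrist"); np.save("w1T.npy",T); np.save("w1.npy",p); np.save("w1d.npy",d)
cv2.imwrite("pics/w1.png",p[:,:,::-1]); crop(p,255,190,120,110,5,"pics/w1z.png"); print(r.state()["joints"],r.state()["position"])
E
```

```text
[ 1.09130269e-01  4.25234944e-01  1.18992348e+00  3.21730675e-04
  1.52680467e+00 -1.10786814e+00] [551.19027374 178.67175997 262.41110347]
```

View pics/w1.png

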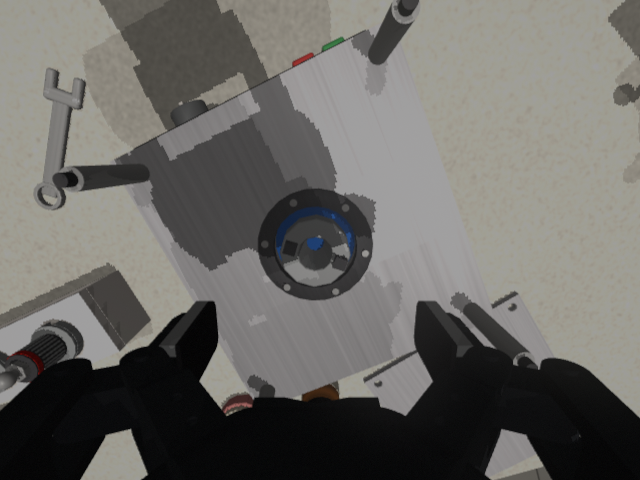

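View pics/w1z.png

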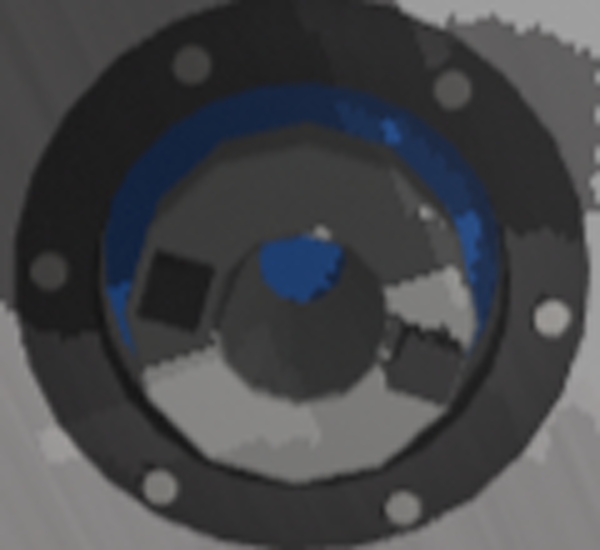

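```bash
python3 - <<'E'
from h import *
T=np.load("w1T.npy");d=np.load("w1d.npy");K=vision.camera_params("wrist")["camera_matrix"]
v,u=np.mgrid[190:300,255:375]; z=d[190:300,255:375]
P=np.stack([(u-K[0,2])/K[0,0]*z,(v-K[1,2])/K[1,1]*z,z],-1)@T[:3,:3].T+T[:3,3]
Z=P[...,2]; print(np.histogram(Z[z>0],bins=np.arange(120,166,2)))
m=(Z>153.5)&(Z<163)&(np.hypot(P[...,0]-552,P[...,1]-177)<35)
n,l,st,c=cv2.connectedComponentsWithStats(m.astype(np.uint8))
cs=[]
for i in range(1,n):
    if st[i,4]>20:
        q=P[l==i]; (cx,cy),wh,a=cv2.minAreaRect(q[:,:2].astype(np.float32)); print(st[i],q.mean(0),np.median(q[:,2]),(cx,cy),wh,a); cs.append(q.mean(0))
nm=(abs(Z-150)<3)&(np.hypot(P[...,0]-552,P[...,1]-177)<30)
allm=(Z>146)&(np.hypot(P[...,0]-552,P[...,1]-177)<32); q=P[allm]; print("nose outer",cv2.minEnclosingCircle(q[:,:2].astype(np.float32)),np.median(P[nm][:,2]))
if len(cs)==2:
    e=cs[0]-cs[1]; print((cs[0]+cs[1])/2,np.linalg.norm(e),np.degrees(np.arctan2(e[1],e[0])))
print("bore px",wplane(T,255+303/5,190+318/5,150))
E
```

```text
(array([  47,   83, 2302,  904,   98,  461, 1783, 2656,  276,   70,   75,
         67,   85,   82,  575, 1878,   56,   24,   63,  240,    7,    0]), array([120, 122, 124, 126, 128, 130, 132, 134, 136, 138, 140, 142, 144,
       146, 148, 150, 152, 154, 156, 158, 160, 162, 164]))
[ 27  50  16  16 165] [539.86848522 163.02813802 158.25662654] 158.48904726294992 (540.3094482421875, 162.6675567626953) (8.942830085754395, 8.879188537597656) 51.768672943115234
[ 77  65  16  16 174] [562.837676   192.91236412 158.07314388] 158.42506435405465 (563.2493896484375, 192.86569213867188) (9.225825309753418, 8.937324523925781) 52.31767654418945
nose outer ((551.7691040039062, 177.88648986816406), 26.39854621887207) 150.4739238307003
[551.35308061 177.97025107 158.16488521] 37.69196679111239 -127.5460902354078
bore px [552.68796046 178.19906704 150.        ]
```

```bash
python3 - <<'E'
from h import *
p,d=vision.camera("scene"); crop(p,220,215,44,50,16,"pics/sz3.png")
p,d=vision.camera("top"); crop(p,383,225,44,36,16,"pics/tz4.png")
E
```

```text
(no output)
```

View pics/sz3.png

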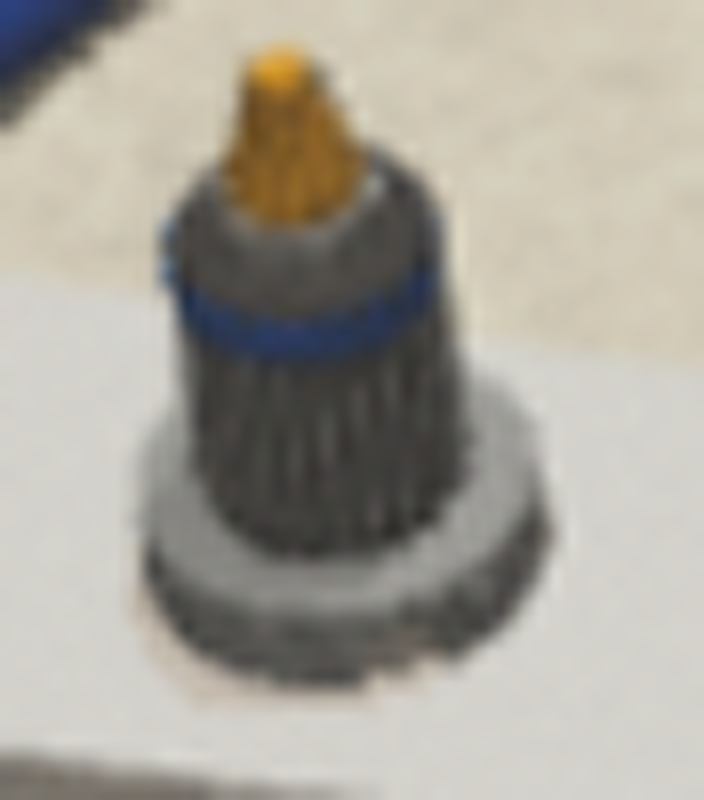

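View pics/tz4.png

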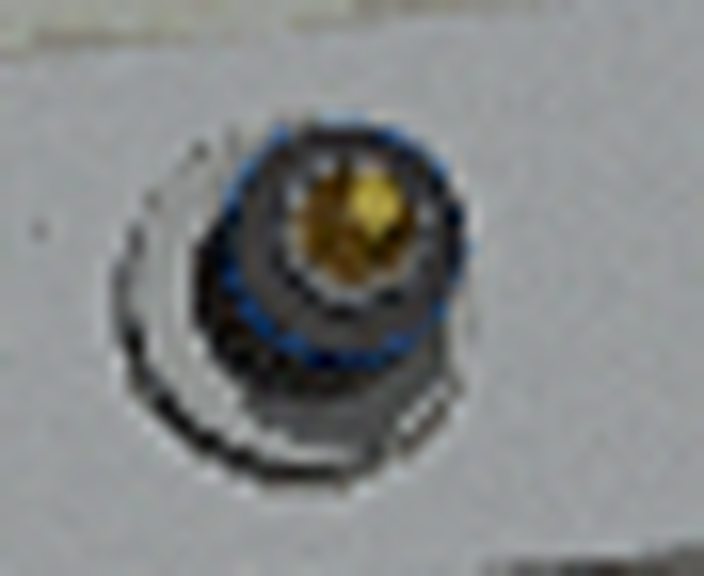

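```bash
python3 - <<'E'
from h import *
c=np.array([573,-201])
for nm,n,u,v in(("notch","scene",220+405/16,215+672/16),("L","scene",220+370/16,215+688/16),("R","scene",220+440/16,215+662/16),("notch","top",383+425/16,225+430/16),("L","top",383+383/16,225+462/16),("R","top",383+455/16,225+395/16)):
    p=onplane(n,u,v,72)[:2]-c; print(nm,n,p,np.hypot(*p),np.degrees(np.arctan2(p[1],p[0])))
E
```

```text
notch scene [20.14975481 15.02571969] 25.135331134019086 36.71198079283054
L scene [23.55671751 12.1186147 ] 26.491126099362305 27.223288471382208
R scene [17.62548449 18.27979423] 25.39308134668355 46.04399795422636
notch top [-15.97181497 -17.29506399] 23.541837481716144 -132.7221597288607
L top [-20.09455349 -11.50750597] 23.156290154756437 -150.20161747878035
R top [-11.39812406 -21.52628352] 24.357711598014273 -117.90113012647738
```

>>> drive_tool(rows=[[[-2, -12, 0, 0, 0, -0.02, 1], [-6, -45, 0, 0, 0, -0.06, 1], [-12, -84, 0, 0, 0, -0.1, 1], [-17, -124, 0, 0, 0, -0.14, 1], [-22, -164, 0, 0, 0, -0.18, 1], [-27, -204, 0, 0, 0, -0.22, 1], [-33, -244, 0, 0, 0, -0.26, 1], [-38, -284, 0, 0, 0, -0.3, 1], [-43, -324, 0, 0, 0, -0.34, 1], [-49, -364, 0, 0, 0, -0.38, 1], [-54, -404, 0, 0, 0, -0.42, 1], [-60, -444, -10, 0, 0, -0.46, 1], [-65, -480, -25, 0, 0, -0.483, 1], [-69, -515, -45, 0, 0, -0.483, 1], [-72, -542, -65, 0, 0, -0.483, 1], [-74, -554, -80, 0, 0, -0.483, 1], [-74, -557, -86, 0, 0, -0.483, 1], [-74, -557, -86, 0, 0, -0.483, 1], [-74, -557, -86, 0, 0, -0.483, 1]]])

```text
t: 3.3
position: [478.2, -378.4, 177.1]
ee_rot: [0.407, 0.914, -0.0, 0.0]
contact_force: [-0.0, 0.7, 0.2]
width: 85.6
```

```bash
python3 - <<'E'
from h import *
T=wristT(); p,d=vision.camera("wrist"); np.save("w2T.npy",T); np.save("w2.npy",p); np.save("w2d.npy",d)
cv2.imwrite("pics/w2.png",p[:,:,::-1]); print(r.state()["joints"],r.state()["position"])
W=np.linalg.inv(T); c=W[:3,:3]@np.array([573,-201,80])+W[:3,3]; K=vision.camera_params("wrist")["camera_matrix"]; q=K@c; q=q/q[2]; print(q)
x,y=int(q[0])-50,int(q[1])-60; x=max(0,min(x,540)); y=max(0,y); print(x,y); crop(p,x,y,100,100,6,"pics/w2z.png")
E
```

```text
[-8.62877454e-01  5.41350097e-01  1.24045593e+00  1.60364162e-04
  1.35808074e+00 -1.59693150e+00] [ 478.54839309 -378.35033326  177.71287356]
[609.197632   156.62980516   1.        ]
540 96
```

View pics/w2.png

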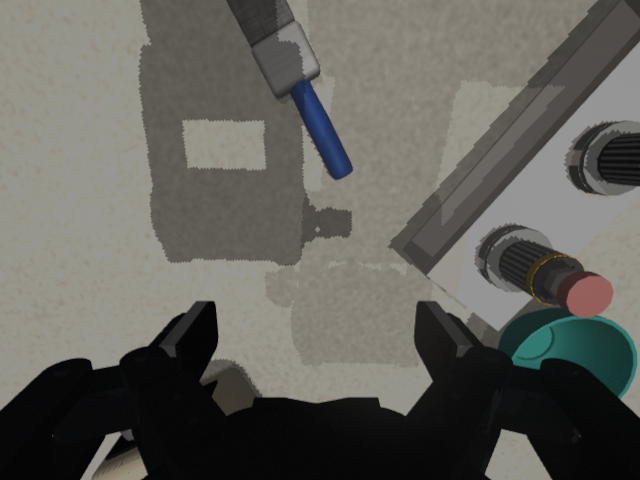

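View pics/w2z.png

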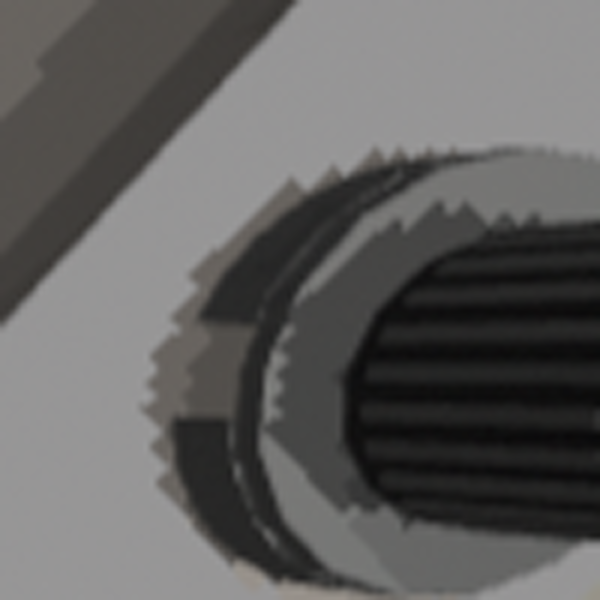

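```bash
python3 - <<'E'
from h import *
T=np.load("w2T.npy");px=lambda x,y:(540+x/6,96+y/6)
for z,a,b in((72,(203,322),(174,420)),(81,(252,325),(233,420))):
    A=wplane(T,*px(*a),z)[:2];B=wplane(T,*px(*b),z)[:2]; m=(A+B)/2;e=B-A; print(A,B,np.linalg.norm(e),"perp",np.degrees(np.arctan2(e[1],e[0]))+90,"implied axis",m+22.45*np.array([-e[1],e[0]])/np.linalg.norm(e), m+22.45*np.array([e[1],-e[0]])/np.linalg.norm(e))
    for c in([573,-201.5],[571.5,-201.5]):
        g=np.array(c)-m; print(z,np.hypot(*g),np.degrees(np.arctan2(g[1],g[0])))
# top face outer circle z=85 points
pts=[(300,290),(272,360),(268,430),(285,510),(325,570),(360,215),(420,168),(500,152)]
q=np.array([wplane(T,*px(*a),85)[:2] for a in pts]); A=np.c_[2*q,np.ones(len(q))]; s=np.linalg.lstsq(A,(q**2).sum(1),rcond=None)[0]; print(s[:2],np.sqrt(s[2]+s[0]**2+s[1]**2))
# rack hole symmetric: use depth for top face
d=np.load("w2d.npy");K=vision.camera_params("wrist")["camera_matrix"]
v,u=np.mgrid[90:230,540:640]; zz=d[90:230,540:640]
P=np.stack([(u-K[0,2])/K[0,0]*zz,(v-K[1,2])/K[1,1]*zz,zz],-1)@T[:3,:3].T+T[:3,3]
m=(abs(P[...,2]-85.5)<2.5)&(np.hypot(P[...,0]-573,P[...,1]+201)<35); q=P[m]; print(len(q),np.median(q[:,2]),cv2.minEnclosingCircle(q[:,:2].astype(np.float32)))
print(np.median(P[(P[...,2]>66)&(P[...,2]<78)][:,2]))
E
```

```text
[ 556.88082218 -209.53985766] [ 563.13908977 -218.05066781] 10.564080773724001 perp 36.328219620269245 implied axis [ 578.09649771 -200.49565718] [ 541.92341423 -227.09486829]
72 17.886160280161054 43.4260415712304
72 16.828386657155285 46.93892898545845
[ 556.12516808 -210.86662091] [ 562.73343867 -218.09577144] 9.79437887109601 perp 42.4308828301991 implied axis [ 575.99946383 -199.33417394] [ 542.85914292 -229.62821841]
81 18.779650183317617 43.72813813723179
81 17.726059097652396 47.08147265135805
[ 576.59081313 -199.48396088] 23.185201137944222
1901 85.50993338980766 ((574.8541259765625, -201.79335021972656), 23.459819793701172)
72.60334828812739
```

>>> drive_tool(rows=[[[0, 0, 20, 0, 0, 0, 1], [4, 8, 46, 0, 0, 0, 1], [19, 36, 50, 0, 0, 0, 1], [38, 71, 50, 0, 0, 0, 1], [57, 106, 50, 0, 0, 0, 1], [76, 141, 50, 0, 0, 0, 1], [90, 166, 46, 0, 0, 0, 1], [96.5, 178, 46, 0, 0, 0, 1], [96.5, 178, 46, 0, 0, 0, 1], [96.5, 178, 46, 0, 0, 0, 1]]])

```text
t: 4.18
position: [574.6, -200.8, 223.3]
ee_rot: [0.406, 0.914, -0.0, 0.001]
contact_force: [0.2, -1.2, 0.1]
width: 85.7
```

```bash
python3 - <<'E'
from h import *
T=wristT(); p,d=vision.camera("wrist"); s=r.state(); np.save("w3T.npy",T); np.save("w3.npy",p); np.save("w3d.npy",d)
cv2.imwrite("pics/w3.png",p[:,:,::-1]); crop(p,255,190,120,120,5,"pics/w3z.png"); print(s["position"])
K=vision.camera_params("wrist")["camera_matrix"]
v,u=np.mgrid[150:330,220:420]; zz=d[150:330,220:420]
P=np.stack([(u-K[0,2])/K[0,0]*zz,(v-K[1,2])/K[1,1]*zz,zz],-1)@T[:3,:3].T+T[:3,3]
R=np.hypot(P[...,0]-575,P[...,1]+201)
for lo,hi,R0 in((82.5,88,35),(138,150,30),(120,132,30)):
    q=P[(P[...,2]>lo)&(P[...,2]<hi)&(R<R0)]; print(lo,len(q),np.median(q[:,2]) if len(q) else 0,cv2.minEnclosingCircle(q[:,:2].astype(np.float32)) if len(q) else 0, q.mean(0))
print("TCP axis px check")
E
```

```text
[ 574.32196794 -201.71542157  223.12557581]
82.5 887 85.48001642627457 ((575.0419921875, -200.06358337402344), 22.820674896240234) [ 568.91775182 -193.16886068   85.49405917]
138 229 143.99425529756834 ((575.03271484375, -200.1457977294922), 5.84468412399292) [ 574.22521522 -199.19209846  143.50519173]
120 1053 123.5207201415947 ((575.3438110351562, -200.1432647705078), 15.651069641113281) [ 573.62612298 -198.56784044  124.11944874]
TCP axis px check
```

View pics/w3.png

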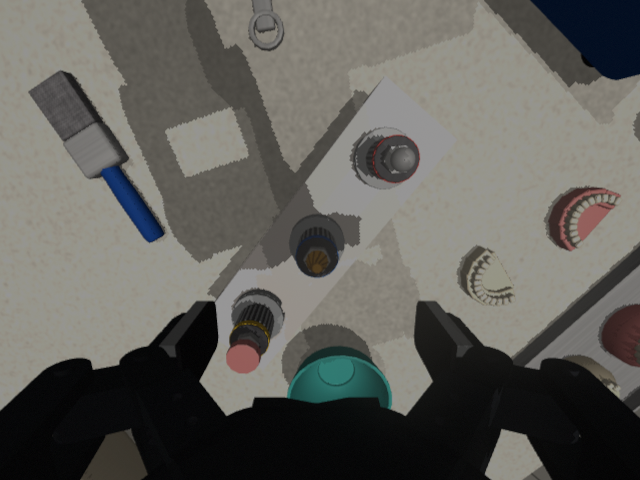

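>>> drive_tool(rows=[[[0.5, 1.2, -10, 0, 0, 0, 1], [0.5, 1.2, -28, 0, 0, 0, 1], [0.5, 1.2, -46, 0, 0, 0, 1], [0.5, 1.2, -64, 0, 0, 0, 1], [0.5, 1.2, -80, 0, 0, 0, 1], [0.5, 1.2, -94, 0, 0, 0, 1], [0.5, 1.2, -104, 0, 0, 0, 1], [0.5, 1.2, -110, 0, 0, 0, 1], [0.5, 1.2, -112, 0, 0, 0, 1], [0.5, 1.2, -112, 0, 0, 0, 1], [0.5, 1.2, -112, 0, 0, 0, 0.5], [0.5, 1.2, -112, 0, 0, 0, 0.3], [0.5, 1.2, -112, 0, 0, 0, 0.1], [0.5, 1.2, -112, 0, 0, 0, 0], [0.5, 1.2, -112, 0, 0, 0, 0], [0.5, 1.2, -112, 0, 0, 0, 0], [0.5, 1.2, -112, 0, 0, 0, 0], [0.5, 1.2, -112, 0, 0, 0, 0]]], squeeze=80)

```text
t: 5.73
position: [575.2, -200.3, 111.0]
ee_rot: [0.407, 0.914, -0.0, 0.0]
contact_force: [-2.2, -0.6, 5.4]
width: 27.9
```

```bash
python3 - <<'E'
from h import *
s=r.state(); print({k:np.round(s[k],2) for k in("t","position","contact_force","torque","width","joints")})
E
```

```text
{'t': np.float64(5.73), 'position': array([ 575.18, -200.26,  110.99]), 'contact_force': array([-2.21, -0.56,  5.4 ]), 'torque': array([0.01, 0.22, 0.01]), 'width': np.float64(27.89), 'joints': array([-0.53,  0.61,  1.33, -0.  ,  1.2 , -1.26])}
```

>>> drive_tool(rows=[[[0, 0, 2, 0, 0, 0, 0], [0, 0, 8, 0, 0, 0, 0], [0, 0, 18, 0, 0, 0, 0], [0, 0, 32, 0, 0, 0, 0], [0, 0, 48, 0, 0, 0, 0], [0, 0, 64, 0, 0, 0, 0], [0, 0, 84, 0, 0, 0, 0], [0, 0, 108, 0, 0, 0, 0], [0, 0, 132, 0, 0, 0, 0], [0, 0, 156, 0, 0, 0, 0], [0, 0, 180, 0, 0, 0, 0], [0, 0, 200, 0, 0, 0, 0], [0, 0, 210, 0, 0, 0, 0], [0, 0, 210, 0, 0, 0, 0], [0, 0, 210, 0, 0, 0, 0]]])

```text
t: 6.98
position: [574.9, -199.9, 320.4]
ee_rot: [0.407, 0.914, 0.0, 0.0]
contact_force: [0.2, -0.1, -5.0]
width: 28.3
```

```bash
python3 - <<'E'
from h import *
p,d=vision.camera("scene"); cv2.imwrite("pics/s2.png",p[:,:,::-1]); np.save("s2.npy",p)
s=r.state(); print({k:np.round(s[k],2) for k in("t","position","contact_force","torque","width","joints")})
# expected location
print(proj("scene",s["position"]),proj("scene",s["position"]-[0,0,38]))
E
```

```text
{'t': np.float64(7.03), 'position': array([ 574.74, -199.85,  319.48]), 'contact_force': array([-0.15,  0.16, -5.41]), 'torque': array([0.06, 0.02, 0.02]), 'width': np.float64(28.7), 'joints': array([-0.53,  0.45,  0.98,  0.  ,  1.71, -1.26])}
[225.5297591  131.17498312] [228.48239988 152.54897878]
```

View pics/s2.png

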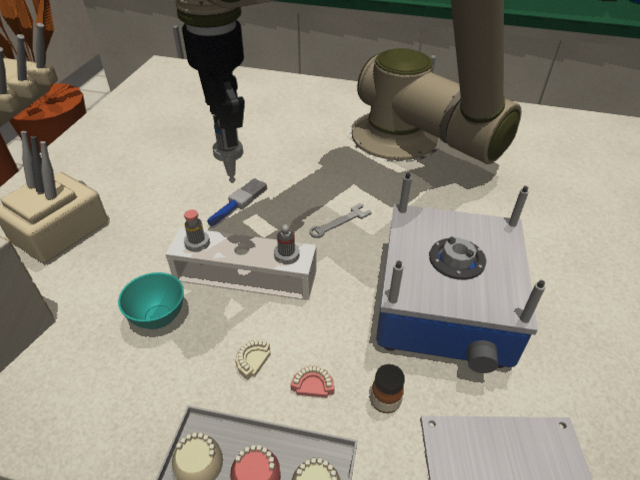

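>>> drive_tool(rows=[[[0, 6, 0, 0, 0, 0, 0], [-1, 20, 0, 0, 0, 0.01, 0], [-2, 42, 0, 0, 0, 0.02, 0], [-4, 70, 0, 0, 0, 0.03, 0], [-6, 100, 0, 0, 0, 0.04, 0], [-8, 130, 0, 0, 0, 0.05, 0], [-10, 160, 0, 0, 0, 0.06, 0], [-12, 190, 0, 0, 0, 0.07, 0], [-14, 220, 0, 0, 0, 0.08, 0], [-16, 250, 0, 0, 0, 0.09, 0], [-18, 280, 0, 0, 0, 0.1, 0], [-20, 310, 0, 0, 0, 0.105, 0], [-21, 335, 0, 0, 0, 0.105, 0], [-22, 355, 0, 0, 0, 0.105, 0], [-23, 368, 0, 0, 0, 0.105, 0], [-23.3, 375, 0, 0, 0, 0.105, 0], [-23.3, 378, 0, 0, 0, 0.105, 0], [-23.3, 378, 0, 0, 0, 0.105, 0], [-23.3, 378, 0, 0, 0, 0.105, 0], [-23.3, 378, 0, 0, 0, 0.105, 0]]])

```text
t: 8.7
position: [551.9, 177.0, 320.3]
ee_rot: [0.359, 0.933, -0.0, 0.0]
contact_force: [0.4, 0.3, -4.8]
width: 28.1
```

>>> drive_tool(rows=[[[0, 0, -10, 0, 0, 0, 0], [0, 0, -25, 0, 0, 0, 0], [0, 0, -42, 0, 0, 0, 0], [0, 0, -56, 0, 0, 0, 0], [0, 0, -66, 0, 0, 0, 0], [0, 0, -71, 0, 0, 0, 0], [0, 0, -73, 0, 0, 0, 0], [0, 0, -73, 0, 0, 0, 0], [0, 0, -73, 0, 0, 0, 0]]])

```text
t: 9.45
position: [552.1, 177.8, 248.1]
ee_rot: [0.358, 0.934, 0.0, 0.001]
contact_force: [-1.1, -0.3, -4.4]
width: 28.0
```

```bash
python3 - <<'E'
from h import *
out=[]
for n,c in(("scene",(405,150,110,140,4)),("top",(150,170,130,140,4)),):
    p,d=vision.camera(n); crop(p,*c,f"pics/{n}3.png"); np.save(n+"3.npy",p)
s=r.state(); print({k:np.round(s[k],2) for k in("t","position","contact_force","torque","width","joints")})
for z in(0,-38.3,-93): print(proj("scene",s["position"]+[0,0,z]))
print(proj("scene",[551.8,178,150]))
E
```

```text
{'t': np.float64(9.55), 'position': array([552.03, 177.95, 248.14]), 'contact_force': array([ 0.25, -0.61, -4.25]), 'torque': array([ 0.03, -0.03, -0.02]), 'width': np.float64(28.19), 'joints': array([ 0.11,  0.43,  1.22,  0.  ,  1.49, -0.73])}
[472.96482825 201.00348365]
[467.58421244 220.22336177]
[460.50116678 245.52442008]
[459.90779551 247.69192445]
```

View pics/scene3.png

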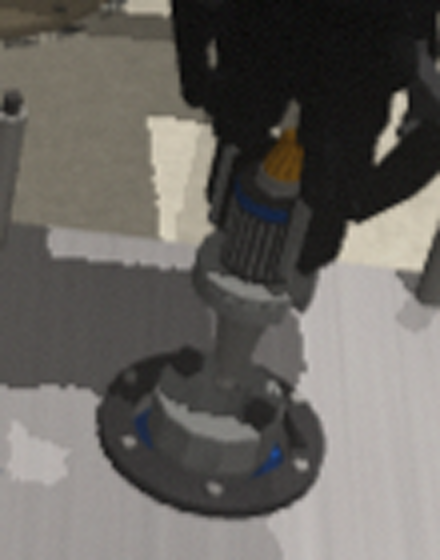

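The scene view shows the stud just over the bore, between the dogs, and centred. Next I lower to just above the dog tops.

>>> drive_tool(rows=[[[0, 0, -3, 0, 0, 0, 0], [0, 0, -8, 0, 0, 0, 0], [0, 0, -14, 0, 0, 0, 0], [0, 0, -20, 0, 0, 0, 0], [0, 0, -26, 0, 0, 0, 0], [0, 0, -31, 0, 0, 0, 0], [0, 0, -36, 0, 0, 0, 0], [0, 0, -40, 0, 0, 0, 0], [0, 0, -44, 0, 0, 0, 0], [0, 0, -46, 0, 0, 0, 0], [0, 0, -46, 0, 0, 0, 0], [0, 0, -46, 0, 0, 0, 0]]])

```text
t: 10.55
position: [551.8, 177.9, 201.4]
ee_rot: [0.358, 0.934, 0.0, 0.0]
contact_force: [0.3, 0.3, -5.6]
width: 28.1
```

Free so far. From here I go in small steps, watching the force.

>>> drive_tool(rows=[[[0, 0, -1, 0, 0, 0, 0], [0, 0, -2, 0, 0, 0, 0], [0, 0, -3, 0, 0, 0, 0], [0, 0, -3.5, 0, 0, 0, 0], [0, 0, -3.5, 0, 0, 0, 0], [0, 0, -3.5, 0, 0, 0, 0]]])

```text
t: 11.05
position: [551.8, 177.9, 197.8]
ee_rot: [0.358, 0.934, -0.0, -0.0]
contact_force: [-0.7, 0.1, -6.3]
width: 28.0
```

>>> drive_tool(rows=[[[0, 0, -0.5, 0, 0, 0, 0], [0, 0, -1, 0, 0, 0, 0], [0, 0, -1.5, 0, 0, 0, 0], [0, 0, -1.5, 0, 0, 0, 0], [0, 0, -1.5, 0, 0, 0, 0]]])

```text
t: 11.47
position: [551.9, 177.9, 196.8]
ee_rot: [0.358, 0.934, 0.0, 0.0]
contact_force: [-0.3, -0.4, 0.7]
width: 27.9
```

>>> drive_tool(rows=[[[0, 0, -0.3, 0, 0, 0, 0], [0, 0, -0.3, 0, 0, 0.015, 0], [0, 0, -0.3, 0, 0, 0.03, 0], [0, 0, -0.3, 0, 0, 0.045, 0], [0, 0, -0.3, 0, 0, 0.06, 0], [0, 0, -0.3, 0, 0, 0.07, 0], [0, 0, -0.3, 0, 0, 0.08, 0], [0, 0, -0.3, 0, 0, 0.08, 0]]])

```text
t: 12.13
position: [551.4, 177.8, 195.2]
ee_rot: [0.32, 0.947, -0.0, -0.001]
contact_force: [0.8, -1.1, -3.4]
width: 28.6
```

```bash
cat > st.py <<'E'
from h import *
s=r.state(); print({k:np.round(s[k],3) for k in("t","position","contact_force","torque","width")})
E
python3 st.py
```

```text
{'t': np.float64(12.133), 'position': array([551.448, 177.81 , 195.21 ]), 'contact_force': array([ 0.831, -1.059, -3.436]), 'torque': array([-0.142, -0.283,  0.044]), 'width': np.float64(28.608)}
```

Force fell off and z sank below the contact height, so the slot seems to be dropping in. I'll lower gently.

>>> drive_tool(rows=[[[0, 0, -0.5, 0, 0, 0, 0], [0, 0, -0.9, 0, 0, 0, 0], [0, 0, -0.9, 0, 0, 0, 0], [0, 0, -0.9, 0, 0, 0, 0]]])

```text
t: 12.47
position: [551.5, 177.8, 194.8]
ee_rot: [0.321, 0.947, -0.0, -0.0]
contact_force: [-0.4, -1.0, -4.5]
width: 28.4
```

```bash
python3 st.py
```

```text
{'t': np.float64(12.467), 'position': array([551.504, 177.824, 194.756]), 'contact_force': array([-0.414, -0.98 , -4.454]), 'torque': array([-0.206,  0.039,  0.047]), 'width': np.float64(28.368)}
```

>>> drive_tool(rows=[[[0, 0, -0.4, 0, 0, 0, 0], [0, 0, -0.8, 0, 0, 0, 0], [0, 0, -1.2, 0, 0, 0, 0], [0, 0, -1.2, 0, 0, 0, 0], [0, 0, -1.2, 0, 0, 0, 0]]])

```text
t: 12.88
position: [551.8, 178.1, 194.0]
ee_rot: [0.321, 0.947, 0.0, 0.0]
contact_force: [-0.2, -0.1, -0.1]
width: 28.3
```

>>> drive_tool(rows=[[[0, 0, -0.3, 0, 0, 0, 0], [0, 0, -0.6, 0, 0, 0, 0], [0, 0, -0.9, 0, 0, 0, 0], [0, 0, -0.9, 0, 0, 0, 0], [0, 0, -0.9, 0, 0, 0, 0]]])

```text
t: 13.3
position: [551.8, 178.0, 192.9]
ee_rot: [0.321, 0.947, 0.0, -0.0]
contact_force: [0.8, 0.9, -1.6]
width: 28.4
```

```bash
python3 st.py
```

```text
{'t': np.float64(13.3), 'position': array([551.761, 178.037, 192.905]), 'contact_force': array([ 0.846,  0.935, -1.619]), 'torque': array([ 0.219, -0.054,  0.139]), 'width': np.float64(28.368)}
```

>>> drive_tool(rows=[[[0, 0, -0.4, 0, 0, 0, 0], [0, 0, -0.8, 0, 0, 0, 0], [0, 0, -1, 0, 0, 0, 0], [0, 0, -1, 0, 0, 0, 0], [0, 0, -1, 0, 0, 0, 0]]])

```text
t: 13.72
position: [551.7, 178.0, 191.7]
ee_rot: [0.321, 0.947, -0.0, -0.0]
contact_force: [0.6, 1.8, -4.8]
width: 27.9
```

```bash
python3 st.py
```

```text
{'t': np.float64(13.717), 'position': array([551.714, 177.985, 191.69 ]), 'contact_force': array([ 0.608,  1.784, -4.829]), 'torque': array([ 0.263, -0.09 ,  0.168]), 'width': np.float64(27.894)}
```

>>> drive_tool(rows=[[[0, 0, -0.4, 0, 0, 0, 0], [0, 0, -0.8, 0, 0, 0, 0], [0, 0, -0.8, 0, 0, 0, 0], [0, 0, -0.8, 0, 0, 0, 0]]])

```text
t: 14.05
position: [551.6, 177.8, 190.8]
ee_rot: [0.321, 0.947, -0.0, -0.0]
contact_force: [0.1, -0.5, -6.0]
width: 27.8
```

>>> drive_tool(rows=[[[0, 0, -0.4, 0, 0, 0, 0], [0, 0, -0.8, 0, 0, 0, 0], [0, 0, -0.8, 0, 0, 0, 0], [0, 0, -0.8, 0, 0, 0, 0]]])

```text
t: 14.38
position: [551.6, 177.8, 190.3]
ee_rot: [0.321, 0.947, -0.0, -0.0]
contact_force: [-1.1, 0.2, -6.4]
width: 28.1
```

```bash
python3 st.py
```

```text
{'t': np.float64(14.383), 'position': array([551.58, 177.84, 190.26]), 'contact_force': array([-1.085,  0.172, -6.37 ]), 'torque': array([-0.101,  0.133,  0.194]), 'width': np.float64(28.108)}
```

>>> drive_tool(rows=[[[0, 0, -0.4, 0, 0, 0, 0], [0, 0, -0.8, 0, 0, 0, 0], [0, 0, -0.8, 0, 0, 0, 0], [0, 0, -0.8, 0, 0, 0, 0]]])

```text
t: 14.72
position: [551.7, 178.0, 189.6]
ee_rot: [0.321, 0.947, 0.0, -0.0]
contact_force: [-1.6, 0.2, -4.3]
width: 27.9
```

>>> drive_tool(rows=[[[0, 0, -0.4, 0, 0, 0, 0], [0, 0, -0.8, 0, 0, 0, 0], [0, 0, -0.8, 0, 0, 0, 0], [0, 0, -0.8, 0, 0, 0, 0]]])

```text
t: 15.05
position: [551.8, 178.1, 189.0]
ee_rot: [0.321, 0.947, 0.0, 0.0]
contact_force: [-1.8, 1.6, -2.1]
width: 27.9
```

```bash
python3 st.py
```

```text
{'t': np.float64(15.05), 'position': array([551.772, 178.054, 189.019]), 'contact_force': array([-1.849,  1.627, -2.126]), 'torque': array([0.2  , 0.282, 0.161]), 'width': np.float64(27.936)}
```

```bash
python3 - <<'E'
from h import *
p,d=vision.camera("scene"); crop(p,425,190,75,75,8,"pics/s4.png"); np.save("s4.npy",p)
E
```

```text
(no output)
```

View pics/s4.png

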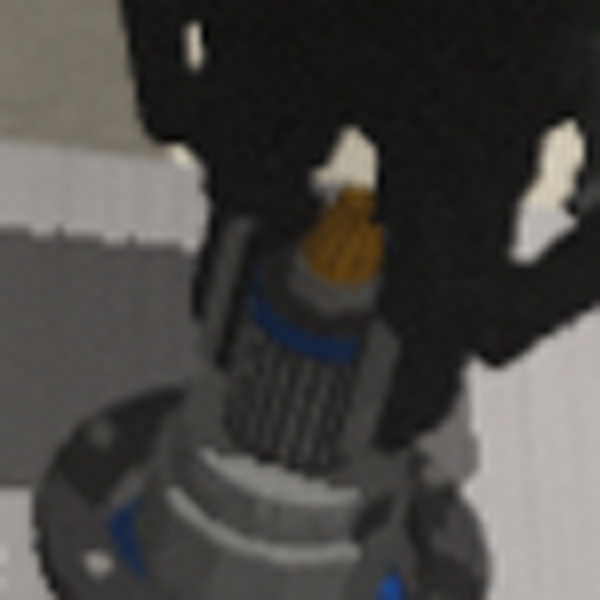

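>>> drive_tool(rows=[[[0, 0, -0.3, 0, 0, 0, 0], [0, 0, -0.6, 0, 0, 0, 0], [0, 0, -0.6, 0, 0, 0, 0], [0, 0, -0.6, 0, 0, 0, 0]]])

```text
t: 15.43
position: [551.8, 178.1, 188.9]
ee_rot: [0.321, 0.947, 0.0, 0.0]
contact_force: [-4.4, 0.7, 4.9]
width: 28.0
```

>>> drive_tool(rows=[[[0, 0, -0.3, 0, 0, 0, 0], [0, 0, -0.6, 0, 0, 0, 0], [0, 0, -0.6, 0, 0, 0, 0], [0, 0, -0.6, 0, 0, 0, 0]]])

```text
t: 15.77
position: [551.8, 178.0, 188.9]
ee_rot: [0.321, 0.947, 0.0, 0.001]
contact_force: [-6.5, 1.6, 9.5]
width: 28.2
```

```bash
python3 st.py
```

```text
{'t': np.float64(15.767), 'position': array([551.806, 178.039, 188.931]), 'contact_force': array([-6.536,  1.562,  9.512]), 'torque': array([0.065, 0.977, 0.188]), 'width': np.float64(28.178)}
```

>>> drive_tool(rows=[[[0, 0, -0.3, 0, 0, 0, 0], [0, 0, -0.6, 0, 0, 0, 0], [0, 0, -0.6, 0, 0, 0, 0]]])

```text
t: 16.02
position: [551.8, 178.0, 188.9]
ee_rot: [0.321, 0.947, 0.0, 0.001]
contact_force: [-6.9, 0.5, 13.5]
width: 27.9
```

```bash
python3 st.py
```

```text
{'t': np.float64(16.017), 'position': array([551.808, 178.04 , 188.896]), 'contact_force': array([-6.858,  0.487, 13.516]), 'torque': array([0.033, 1.259, 0.129]), 'width': np.float64(27.912)}
```

>>> drive_tool(rows=[[[-0.7, 0, -0.4, 0, 0, 0, 0], [-1, 0, -0.8, 0, 0, 0, 0], [-1, 0, -1.2, 0, 0, 0, 0], [-1, 0, -1.2, 0, 0, 0, 0]]])

```text
t: 16.35
position: [551.8, 178.0, 188.9]
ee_rot: [0.321, 0.947, 0.001, 0.003]
contact_force: [-5.1, 1.4, 19.0]
width: 28.4
```

```bash
python3 st.py
```

```text
{'t': np.float64(16.35), 'position': array([551.777, 178.02 , 188.871]), 'contact_force': array([-5.135,  1.377, 19.007]), 'torque': array([-0.094,  1.024,  0.168]), 'width': np.float64(28.352)}
```

Hard stop at measured z = 188.9, which matches the 189.0 expected for home (grasp TCP at 39 mm above collar). I'll ease the load, then let go and look.

>>> drive_tool(rows=[[[0, 0, 0.8, 0, 0, 0, 0], [0, 0, 1.6, 0, 0, 0, 0], [0, 0, 2.4, 0, 0, 0, 0], [0, 0, 2.4, 0, 0, 0, 0]]])

```text
t: 16.68
position: [551.7, 178.0, 188.9]
ee_rot: [0.321, 0.947, 0.001, 0.001]
contact_force: [2.3, 1.3, 6.5]
width: 28.4
```

>>> drive_tool(rows=[[[0, 0, 0, 0, 0, 0, 0.4], [0, 0, 0, 0, 0, 0, 0.6], [0, 0, 0, 0, 0, 0, 1], [0, 0, 0, 0, 0, 0, 1], [0, 0, 0, 0, 0, 0, 1], [0, 0, 0, 0, 0, 0, 1], [0, 0, 0, 0, 0, 0, 1], [0, 0, 0, 0, 0, 0, 1]]])

```text
t: 17.35
position: [550.7, 177.9, 188.2]
ee_rot: [0.321, 0.947, -0.0, -0.0]
contact_force: [0.7, 0.3, 0.2]
width: 85.2
```

```bash
python3 st.py
```

```text
{'t': np.float64(17.35), 'position': array([550.744, 177.922, 188.191]), 'contact_force': array([0.725, 0.344, 0.205]), 'torque': array([0.016, 0.003, 0.025]), 'width': np.float64(85.203)}
```

>>> drive_tool(rows=[[[0.5, 0, 3, 0, 0, 0, 1], [1, 0, 12, 0, 0, 0, 1], [1, 0, 26, 0, 0, 0, 1], [1, 0, 44, 0, 0, 0, 1], [1, 0, 66, 0, 0, 0, 1], [1, 0, 88, 0, 0, 0, 1], [1, 0, 106, 0, 0, 0, 1], [1, 0, 115, 0, 0, 0, 1], [1, 0, 115, 0, 0, 0, 1], [1, 0, 115, 0, 0, 0, 1]]])

```text
t: 18.18
position: [551.7, 177.9, 303.0]
ee_rot: [0.321, 0.947, -0.0, -0.0]
contact_force: [-0.8, 0.4, -0.6]
width: 85.7
```

```bash
python3 - <<'E'
from h import *
T=wristT(); p,d=vision.camera("wrist"); cv2.imwrite("pics/w5.png",p[:,:,::-1])
K=vision.camera_params("wrist")["camera_matrix"]
v,u=np.mgrid[130:350,200:440]; zz=d[130:350,200:440]
P=np.stack([(u-K[0,2])/K[0,0]*zz,(v-K[1,2])/K[1,1]*zz,zz],-1)@T[:3,:3].T+T[:3,3]
R=np.hypot(P[...,0]-551.8,P[...,1]-178)
for lo,hi,R0 in((146,153.5,30),(157,170,26),(198,209,18),(215,230,15)):
    q=P[(P[...,2]>lo)&(P[...,2]<hi)&(R<R0)]; print(lo,len(q),q[:,2].max().round(1) if len(q) else 0,np.median(q[:,2]) if len(q) else 0,cv2.minEnclosingCircle(q[:,:2].astype(np.float32)) if len(q) else 0)
p,d=vision.camera("scene"); cv2.imwrite("pics/s5f.png",p[:,:,::-1]); crop(p,415,185,90,100,6,"pics/s5.png")
E
python3 st.py
```

```text
146 397 153.4 150.39615089887837 ((551.70751953125, 177.98976135253906), 26.15728759765625)
157 962 169.6 163.47078798456977 ((552.0451049804688, 177.80441284179688), 23.360441207885742)
198 1031 208.9 201.5924240732686 ((552.0321044921875, 177.8912353515625), 15.619403839111328)
215 243 226.5 221.26419518835064 ((551.4453735351562, 178.04727172851562), 5.998615741729736)
{'t': np.float64(18.283), 'position': array([551.441, 177.888, 301.92 ]), 'contact_force': array([ 0.073, -0.23 , -0.415]), 'torque': array([ 0.033, -0.011,  0.007]), 'width': np.float64(85.496)}
```

View pics/s5.png

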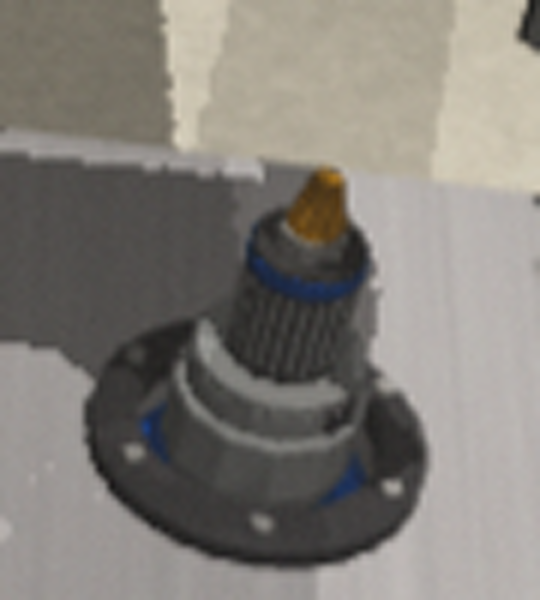

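View pics/s5f.png

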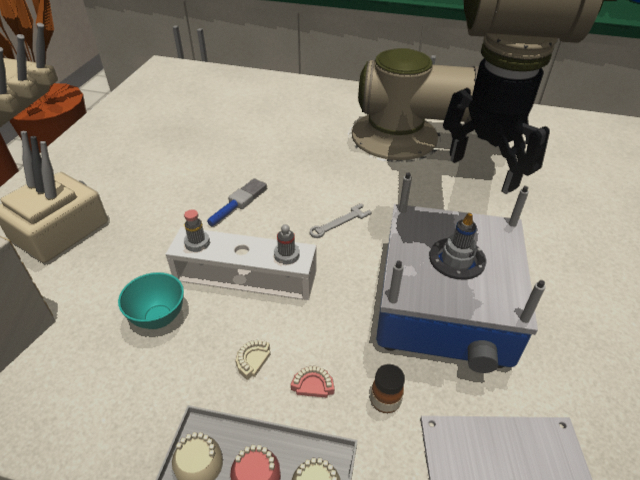

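View pics/w5.png

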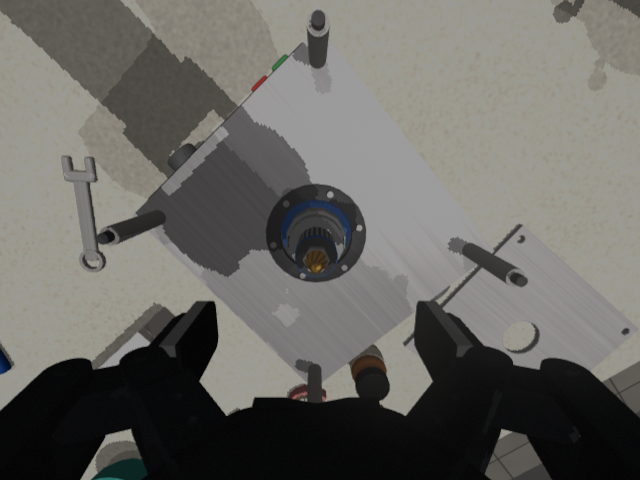

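Collar top reads 163.5 and nose 150.4. The 13.1 mm difference equals the collar thickness, so it sits flat and upright on the nose. Handing in.

```bash
python3 -c "
from cell import r
print(r.job_done())"
```

```text
the job is handed in; nothing more can be done
None
```

The gold cone arbor is fitted in the spindle and the job is handed in, at about 18 s on the robot's clock.

**How it went:** I took the arbor from the middle hole of the rack and lowered its shank into the spindle. It rested lightly on the dogs, and after about 4–5° of turning under about 5 N the slot dropped over them. I then pressed it straight down to a hard stop, with about 24 N the highest force I read (limit 45 N), and let go.

**Last checks:**
- **Seating:** the collar's top measures 13.1 mm above the nose face, against a collar 13 mm thick, so it lies flat on the nose.
- **Alignment:** the arbor is on the spindle axis to within about 0.5 mm and stands upright.
- **Clear of the arm:** the gripper is open, about 115 mm above where it let go, and the force reads zero.
- **Rest of the bench:** in the last pictures the other two arbors and everything else look unmoved. I judged this by eye and did not measure it.

**Not confirmed:** I did not see the click in the force readings, because I only read the force between steps. The 8–15 N peak never showed up. I judged it home from the hard stop at the expected height and from it staying flat after release.

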